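# Tighten the meat press with the turning bar

## Robot

A 6-joint arm with a two-finger parallel gripper is mounted at the origin on the work surface. World frame = base frame: x ahead of the robot, y to its left, z up, the work surface at z = 0. Lengths are in m, angles in rad, forces in N, time in s.
With the tool pointing down it reaches from about 0.25 to 0.775 m from the base axis. Payload 8.9 kg.
Tool frame: the origin (TCP) lies between the finger pads; the fingertips stand 19 mm ahead of it and the grasp point (between the pads) is the TCP; z points along the fingers, y is the line along which they close (so a half turn about z gives the same grasp; the last joint's range is limited). The gripper opens to 85 mm and grips with 20 to 120 N. Pads are 22 mm wide; open, the fingers measure 114 mm over their backs; the gripper's body (76 mm by 85 mm) begins 54 mm behind the grasp point. The pads swing forward as they close: fully open they stand 13 mm farther back than shut.
Start: joints at [1.134, 0.291, -0.153, 1.127, 0, 1.431], TCP at [0.154, 0.502, 0.25] pointing down, gripper open.
Joint ranges: [-2.52, 2.52], [-0.91, 1.74], [-1.3, 1.37], [-1.96, 2.02], [-1.52, 1.47], [-3.14, 3.14]. Speed limits (rad/s): [2.22, 2.22, 2.79, 3.14, 3.14, 3.14].

## Interface

Orientations are given as a rotation vector (axis times angle).
In Python, from workcell import state, read_camera, workorder, trace, spot_point gives the robot as it stands.
- The arm moves only by the tool move_arm, never from a script. Its argument "steps" is one flat list of numbers, 5 for each row, row after row: the shift along the tool's x, y, z in m, then the turn about the tool's z in rad, then the finger opening in m, from 0 to 0.0854. In form: [dx, dy, dz, roll, claw, dx, dy, dz, roll, claw, ...]. A call has 1 to 12 rows; each row is the pose to reach, as a shift and turn from the pose commanded when the call began, along the tool's axes at that moment; what a row does not reach only later rows make up. A row lasts 1/10 s, in which the tool goes at most 50 mm and 8.59 degrees, less where a joint would pass 70% of its speed; a pose out of reach is approached as far as the arm can. A call with a gripper value outside its range is refused whole. The fingers move at their own pace and stop on an object; "squeeze" is the grip in N (left out, the last holds). Time passes only in rows, so rows that repeat a pose let the fingers close. It gives the time, the measured TCP pose, the force, the opening and the grip force at its end, in the units of the state.
- state(): the state, without advancing time (a new reading comes with each control period).
- read_camera(name): name is "scene" or "top" or "wrist"; returns a dict with "color" (420x560x3 uint8, red, green, blue), "K" (3x3 intrinsics, pixels), "k1" (the pictures are not rectified: a ray, as slopes to the right and down, at radius r is drawn at 1 + k1 r^2 times it, then the intrinsics apply), "cam_to_world" (4x4, takes a point from camera to world coordinates); the wrist camera has in their place "mount" (4x4, takes a point from camera to tool coordinates, whose origin is the TCP and whose axes are the flange's). Camera axes: x right, y up, looking along -z (the intrinsics and any distortion apply to the point x, -y, -z); pixel columns grow to the right and rows downward; lengths in m; the calibration is good to about 2 mm. A picture is of the moment at which its call begins: read the wrist's pose just before it. There is no depth.
- workorder.hand_in(): hands the job in; it is judged then, once.
Trained networks look in a picture, given as the dict that the camera call returned (one of the last four; its "shot" number tells which), for a name from the list of things; names that differ only in an ending like _2 or _b are one class to them, and where a whole thing is asked for, a point or a joint stands for the part that bears it (a point fixed in the world has none). Each returns a list of dicts, best first, with "confidence" (0 to 1); they miss things now and then, are a little off and sometimes report something else, mostly with a low value. They report only what shows in the picture. A call takes as long as a camera call. They do not tell look-alikes from the thing itself.
- trace(picture, target): "pixels" (420x560 bool, what is visible of it).
- spot_point(picture, target): "point" ([x, y, z] in m, in the coordinates of the camera as it stood for that picture, good to about 4 mm: a listed point, or the origin of a listed thing).
The state is a dict: "clock": time; "q": joint angles; "qd": joint speeds; "joint_efforts": joint torques, N m; "tcp_pos": TCP position; "tool_rot": TCP orientation; "force": force on the tool from outside, world axes, zero at the start; "wrist_torque": the same for the moment, N m; "gripper_width": finger opening in m; "gripper_force": force on a finger pad.
Only numpy, scipy, OpenCV 4.12 (cv2) and the standard library are available. Lean on these libraries where they do the work, as an engineer would, in place of code of your own. Each camera call takes 0.05 s, during which the arm holds its last target. There are 200 camera calls.

## Task

Screw the meat press down: put the steel end of the orange-handled bar into a hole of the steel collar and turn the collar clockwise (seen from above), moving the bar on to another hole on the way, until the press plate bears firmly on the red lid, clearly harder to turn than before but not overtightened. Turn it with the bar only, do not force or jam the bar, leave the bottle, jar and cup alone, and lay the bar back in the black tray.

Things in the scene. Friction and masses are not known exactly. Their poses are not given: they have to be found in the camera images.
- collar_mid (a point): Centre of the steel collar (80 mm diameter, 36 mm high) threaded on the upright brass rod. z axis: the rod, up. Half-way up its side, in a brass band, are 8 level radial blind holes 45 degrees apart, one along its +x axis: 15 mm square, mouth 40 mm and bottom 16 mm from the rod's axis (the 12 mm bar has play and can lean 0.1 rad in it); yellow ticks on top mark them.
- hole0 (a point): Centre of the mouth of one of the 8 holes, on the collar's +x axis, 40 mm from the rod.
- plate: Round aluminium press plate, 120 mm diameter, 12 mm thick, right under the collar. It slides down the rod as the collar turns and does not turn itself. Origin: centre of its underside.
- collar: The same collar (same origin and axes). Turned clockwise seen from above it sinks, with the plate, 30 mm a turn (4.8 mm per rad), and stays where it is left. Running free it takes 0.5 N m. After 80 to 130 degrees (it differs every time) the plate meets the lid and the torque climbs by about 0.25 N m in 0.2 rad; right is 0.2 to 0.45 N m above free running (a reading taken at a pause shows only some 60% of that rise).
- press: The press, fixed: dark round base 190 mm diameter, 12 mm high; steel tin on it, 168 mm diameter at the rim, up to 63 mm high; brass rod 27 mm thick up to 160 mm. Origin: centre of the base's underside, on the rod's axis.
- bar_grip (a point): Centre of mass of the loose turning bar (0.25 kg), on its centre line: orange handle 110 mm long, 22 wide, 30 high, ending 35 mm ahead of and 75 mm behind this point; round steel shaft 12 mm thick sticking 75 mm out of the front end, last 8 mm tapered to 5 mm. x axis along the bar to the steel tip, z up as it lies.
- bar_tip (a point): The tip of the bar's steel shaft, on its centre line, 110 mm ahead of the grip point.
- bar: The same bar; origin at the middle of the handle's underside (20 mm behind and 15 mm below the grip point), same axes.
- tray_mid (a point): Centre of the floor of the black tray, fixed, 270 x 120 mm outside, walls 4 mm thick and 16 mm high, floor 4 mm thick. x axis along its length.
- sauce: Bystander: brown sauce bottle, 56 mm diameter, 170 mm high, standing loose. Origin: centre of its underside.
- spice: Bystander: clear jar with a green cap, 60 mm diameter, 90 mm high, standing loose. Origin: centre of its underside.
- cup: Bystander: yellow cup, 76 mm diameter, 90 mm high, standing loose. Origin: centre of its underside.
Things that resemble listed ones, but are neither listed nor needed, are in the scene too. Of the things shaped like the bar, the orange one is meant.

How it is judged:
By the outcome, as a careful person would: the job done as asked, in the order asked, and still so for the second after the job is handed in, with the robot touching nothing.
It also fails if it takes over 70 s, if anything falls off the work surface, if the arm or the gripper's body presses on something with over 40 N, if the wrist force passes 120 N, or if a joint passes its speed limit or range.

## Working session

There is one attempt and no reset: what is moved stays moved. The work goes in short steps, Python scripts to look and compute and a tool call to move; the robot and the scene stay as the last step left them, time stands still between calls to the robot, and variables do not carry over. Pictures are saved under pics/ and viewed, at most 10 in all, crops included, and the job is handed in when it is done.

Besides the shell and the picture viewer there is one more tool, called after "Request:" as name(argument=value, ...), one argument or row to a line, values as JSON. move_arm: Moves the arm, as the interface text tells. Its arguments: {"type":"object","properties":{"steps":{"type":"array"},"squeeze":{"type":"number"}},"required":["steps"]}

```bash
mkdir -p pics
cat > h.py <<'E'
import numpy as np, cv2
from workcell import state, read_camera, workorder, trace, spot_point
from scipy.spatial.transform import Rotation as R
def c2w(p, s=None):
    if 'cam_to_world' in p: return np.array(p['cam_to_world'])
    s=s or state(); T=np.eye(4); T[:3,:3]=R.from_rotvec(s['tool_rot']).as_matrix(); T[:3,3]=s['tcp_pos']
    return T@np.array(p['mount'])
def proj(p,T,X):
    c=np.linalg.inv(T)@np.append(X,1); x,y=c[0]/-c[2],-c[1]/-c[2]; f=1+p['k1']*(x*x+y*y)
    K=np.array(p['K']); return K[0,0]*x*f+K[0,2],K[1,1]*y*f+K[1,2]
def ray(p,T,u,v,z):
    K=np.array(p['K']); a=np.array([(u-K[0,2])/K[0,0],(v-K[1,2])/K[1,1]]); b=a.copy()
    for _ in range(20): b=a/(1+p['k1']*(b@b))
    d=T[:3,:3]@np.array([b[0],-b[1],-1]); o=T[:3,3]; return o+d*(z-o[2])/d[2]
def find(p,T,n,k=3):
    for r in spot_point(p,n)[:k]:
        X=(T@np.append(r['point'],1))[:3]; print(n,round(r['confidence'],2),X.round(3),np.round(proj(p,T,X)))
def save(p,n): cv2.imwrite('pics/'+n+'.png',cv2.cvtColor(p['color'],cv2.COLOR_RGB2BGR))
E
python3 - <<'E'
from h import *
for c in ['scene','top']:
    p=read_camera(c);T=c2w(p);save(p,c); print(c,T[:3,3].round(2))
    for n in ['collar_mid','hole0','plate','press','bar_grip','bar_tip','bar','tray_mid','sauce','spice','cup']: find(p,T,n)
s=state(); print(s)
E
```

```text
scene [1.27 0.5  0.76]
collar_mid 0.71 [0.62  0.014 0.117] [251. 240.]
hole0 0.75 [0.657 0.004 0.121] [238. 246.]
plate 0.73 [0.618 0.016 0.088] [253. 250.]
press 0.86 [ 0.619  0.009 -0.002] [251. 279.]
press 0.4 [0.618 0.013 0.118] [251. 239.]
bar_grip 0.83 [0.462 0.312 0.016] [398. 282.]
bar_grip 0.74 [0.178 0.348 0.019] [448. 225.]
bar_grip 0.55 [0.356 0.055 0.019] [322. 223.]
bar_tip 0.9 [0.363 0.163 0.023] [358. 236.]
bar_tip 0.78 [0.275 0.405 0.012] [459. 253.]
bar_tip 0.6 [0.573 0.326 0.021] [386. 313.]
bar 0.94 [ 0.357  0.032 -0.001] [314. 226.]
bar 0.64 [0.444 0.311 0.009] [400. 280.]
tray_mid 0.96 [0.477 0.312 0.008] [395. 288.]
sauce 0.96 [ 0.728  0.321 -0.003] [351. 371.]
spice 0.9 [ 0.728 -0.268 -0.002] [136. 262.]
spice 0.18 [ 0.619  0.013 -0.003] [253. 280.]
cup 0.88 [ 0.795 -0.08   0.004] [172. 308.]
cup 0.66 [ 0.728 -0.27  -0.002] [135. 262.]
top [ 0.34 -0.01  1.2 ]
collar_mid 0.97 [0.624 0.015 0.118] [286. 150.]
hole0 0.57 [0.659 0.003 0.117] [291. 138.]
plate 0.33 [ 0.794 -0.075  0.005] [318. 106.]
press 0.59 [ 0.617  0.009 -0.003] [288. 162.]
bar_grip 0.86 [0.353 
[... 610 characters left out ...]
clock': 1.2, 'q': array([ 1.13371230e+00,  2.90713660e-01, -1.53396361e-01,  1.12670523e+00,
        1.87820154e-05,  1.43150584e+00]), 'qd': array([-1.27958373e-04, -1.16676118e-03,  8.23264960e-05,  1.19564334e-03,
       -7.26149626e-04, -1.54490889e-03]), 'joint_efforts': array([ 4.88072928e-04, -5.37029994e+01,  3.31642699e+01,  1.89205835e-03,
       -2.95784566e-04, -1.55317321e-05]), 'tcp_pos': array([0.15402657, 0.50189588, 0.25029936]), 'tool_rot': array([-4.66042999e-01, -3.10680887e+00,  2.01190597e-05]), 'force': array([-0.67436726,  0.67362776, -0.12287795]), 'wrist_torque': array([0.00408006, 0.03129083, 0.04776582]), 'gripper_force': 0.0, 'gripper_width': 0.08539571461913247}
```

View images.

View pics/scene.png

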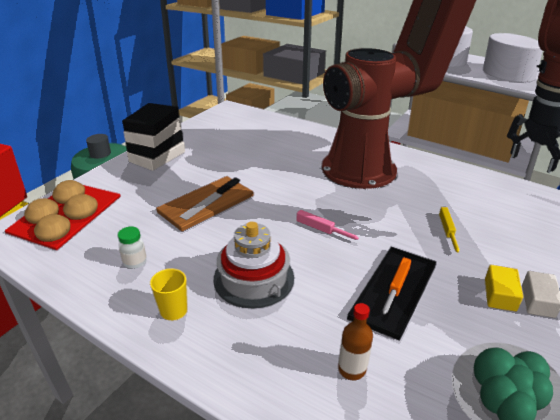

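Run:
```python
import cv2
a=cv2.imread('pics/top.png'); cv2.imwrite('pics/topc.png',cv2.resize(a[90:330,120:400],None,fx=2.5,fy=2.5,interpolation=cv2.INTER_CUBIC))
```

```text
(no output)
```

View pics/topc.png

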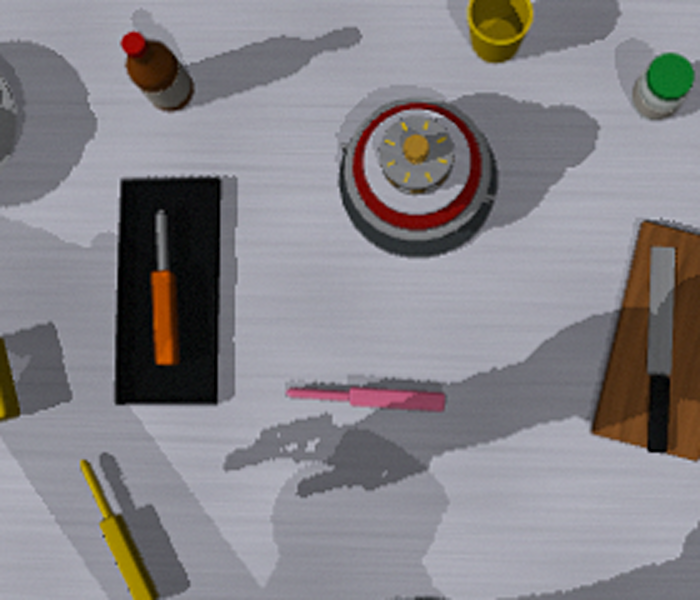

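The three bar look-alikes are:
- Orange, in the black tray: scene (398,282), top (184,210), crop (165,318).
- Pink: scene (322,223).
- Yellow: scene (448,225).

The enlarged crop confirms that the orange one, lying in the black tray with its tip pointing to +x, is the one meant. The press is at scene (252,260), with the cup behind it at (171,295). Next I go above the bar and look from close by.

Request:
move_arm(
  steps=[-0.04,-0.01,0.01,-0.05,0.05,-0.085,-0.02,0.02,-0.1,0.05,-0.13,-0.03,0.03,-0.15,0.05,-0.175,-0.041,0.038,-0.2,0.05,-0.22,-0.052,0.048,-0.25,0.05,-0.265,-0.062,0.058,-0.3,0.05,-0.31,-0.073,0.068,-0.34,0.05,-0.345,-0.081,0.076,-0.38,0.05,-0.365,-0.086,0.08,-0.38,0.05,-0.365,-0.086,0.08,-0.38,0.05,-0.365,-0.086,0.08,-0.38,0.05],
  squeeze=120,
)

```text
clock: 2.3
tcp_pos: [0.4776, 0.3124, 0.1701]
tool_rot: [0.127, -3.138, 0.0]
force: [-0.3, -0.1, 0.1]
gripper_width: 0.0498
gripper_force: 0.0
```

Run:
```python
from h import *
s=state(); p=read_camera('wrist');T=c2w(p,s);save(p,'w1')
print(s['clock'],s['tcp_pos'].round(4),R.from_rotvec(s['tool_rot']).as_matrix()[:,0].round(3),s['q'].round(2),T[:3,3].round(3),T[:3,2].round(2))
for n in ['bar_grip','bar_tip','bar','tray_mid','collar_mid']: find(p,T,n)
hsv=cv2.cvtColor(p['color'],cv2.COLOR_RGB2HSV)
m=cv2.inRange(hsv,(5,150,120),(16,255,255)); n,l,st,c=cv2.connectedComponentsWithStats(m)
k=1+np.argmax(st[1:,4]); v,u=np.where(l==k)
P=np.array([ray(p,T,a,b,0.034) for a,b in zip(u[::5],v[::5])])[:,:2].astype(np.float32)
r=cv2.minAreaRect(P*1000); print(r, st[k])
```

```text
2.3 [0.4776 0.3124 0.1701] [-0.997 -0.081  0.001] [ 0.45  0.43 -0.16  0.98  0.    0.37] [0.406 0.306 0.293] [-0.28 -0.02  0.96]
bar_grip 0.94 [0.466 0.312 0.015] [276. 187.]
bar_tip 0.9 [0.362 0.164 0.014] [90. 38.]
bar_tip 0.71 [0.572 0.322 0.016] [276. 304.]
bar 0.97 [0.439 0.309 0.004] [274. 152.]
tray_mid 0.86 [0.48  0.312 0.004] [274. 201.]
tray_mid 0.55 [0.441 0.307 0.003] [272. 153.]
((444.6213073730469, 307.5732421875), (107.21151733398438, 20.996252059936523), 5.14804220199585) [ 256   88   31  145 4164]
```

View pics/w1.png

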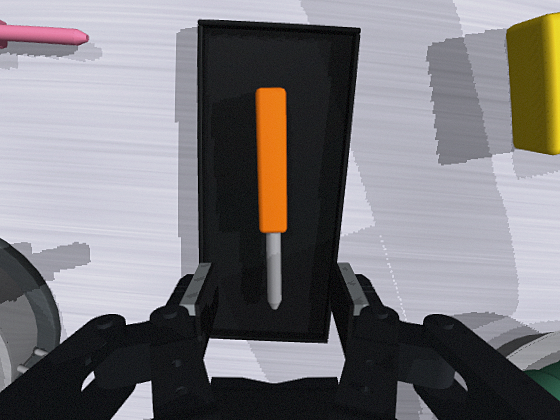

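The wrist view shows the orange bar upright in the picture: handle (256–287, 88–233), tip at (276,304). The tool is aligned with it and centred within 2 mm. Descending to grasp.

Request:
move_arm(
  steps=[0,0,0.03,-0.005,0.05,-0.001,0,0.07,-0.01,0.05,-0.002,0,0.105,-0.01,0.05,-0.002,0,0.13,-0.01,0.05,-0.002,0,0.142,-0.01,0.05,-0.002,0,0.142,-0.01,0.05,-0.002,0,0.142,-0.01,0.01,-0.002,0,0.142,-0.01,0.01,-0.002,0,0.142,-0.01,0.01,-0.002,0,0.142,-0.01,0.01,-0.002,0,0.142,-0.01,0.01],
  squeeze=120,
)

```text
clock: 3.7
tcp_pos: [0.4809, 0.3133, 0.0303]
tool_rot: [-0.145, 3.135, 0.002]
force: [-0.6, -0.6, 6.2]
gripper_width: 0.0196
gripper_force: 117.8
```

Request:
move_arm(
  steps=[0,0,-0.03,0,0.01,0,0,-0.07,0,0.01,0,-0.01,-0.115,0,0.01,0.003,-0.04,-0.15,-0.04,0.01,0.008,-0.08,-0.165,-0.09,0.01,0.013,-0.125,-0.17,-0.14,0.01,0.017,-0.17,-0.17,-0.19,0.01,0.021,-0.215,-0.17,-0.25,0.01,0.026,-0.26,-0.17,-0.31,0.01,0.03,-0.305,-0.17,-0.36,0.01,0.034,-0.345,-0.17,-0.4,0.01,0.037,-0.37,-0.17,-0.43,0.01],
)

```text
clock: 4.9
tcp_pos: [0.4771, -0.0618, 0.1995]
tool_rot: [-0.81, 3.034, -0.002]
force: [0.2, 0.6, -2.0]
gripper_width: 0.0196
gripper_force: 117.8
```

Request:
move_arm(
  steps=[0,-0.01,0.01,0,0.01,0,-0.01,0.025,0,0.01,0,-0.01,0.03,0,0.01,0,-0.01,0.03,0,0.01,0,-0.01,0.03,0,0.01],
)

```text
clock: 5.4
tcp_pos: [0.4821, -0.0671, 0.1687]
tool_rot: [-0.812, 3.035, -0.0]
force: [0.9, 0.1, -2.6]
gripper_width: 0.02
gripper_force: 117.8
```

Run:
```python
from h import *
s=state(); p=read_camera('wrist');T=c2w(p,s);save(p,'w2')
print(s['clock'],s['tcp_pos'].round(4),R.from_rotvec(s['tool_rot']).as_matrix()[:,0].round(3),s['q'].round(2),s['force'].round(2),s['wrist_torque'].round(3),s['gripper_width'])
for n in ['bar_grip','bar_tip','collar_mid','hole0','press']: find(p,T,n,2)
p=read_camera('scene');T=c2w(p);save(p,'s2')
for n in ['bar_grip','bar_tip']: find(p,T,n,3)
```

```text
5.4 [ 0.4821 -0.0671  0.1687] [-0.866 -0.499 -0.   ] [-0.29  0.28 -0.39  0.9   0.   -0.81] [ 0.9   0.13 -2.63] [ 0.031 -0.055  0.005] 0.019989901917213063
bar_grip 0.91 [0.358 0.056 0.013] [484. 146.]
bar_grip 0.8 [ 0.469 -0.075  0.155] [276. 250.]
bar_grip 0.83 [0.357 0.053 0.013] [322. 225.]
bar_grip 0.64 [0.178 0.347 0.017] [448. 225.]
bar_grip 0.6 [ 0.468 -0.075  0.158] [257. 183.]
bar_tip 0.88 [0.277 0.406 0.018] [460. 252.]
bar_tip 0.84 [0.365 0.167 0.022] [359. 237.]
bar_tip 0.55 [ 0.564 -0.02   0.16 ] [253. 208.]
```

View pics/w2.png

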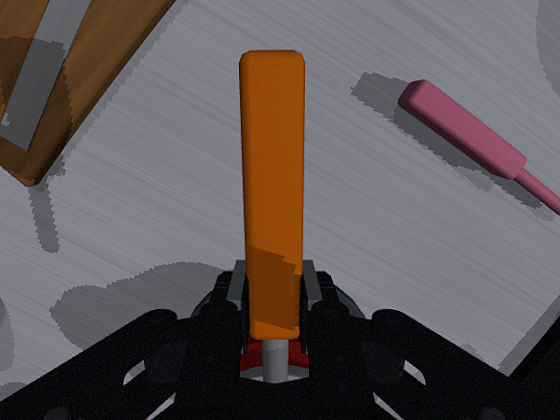

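```bash
cat > fit.py <<'E'
from h import *
from scipy.optimize import least_squares
def ticks(p,T,ax,zt):
    hsv=cv2.cvtColor(p['color'],cv2.COLOR_RGB2HSV); P=[];W=[]
    u0,v0=map(int,proj(p,T,np.array([*ax,zt])))
    for v in range(v0-22,v0+23):
        for u in range(u0-24,u0+25):
            h,s,val=hsv[v,u]
            X=ray(p,T,u,v,zt)[:2]-ax; r=np.hypot(*X)
            if 18<=h<=34 and s>70 and val>80 and .018<r<.042: P.append([u,v]); W.append([*X,s])
    return np.array(P),np.array(W)
def fit(p,T,ax,zt):
    P,W=ticks(p,T,ax,zt)
    if len(P)<5: print('few',len(P)); return
    a=np.arctan2(W[:,1],W[:,0]); w=W[:,2]
    th=np.angle(np.sum(w*np.exp(8j*a)))/8; print('ticks',len(P),'R8',abs(np.sum(w*np.exp(8j*a)))/w.sum(),'angle mod45',np.degrees(th)%45, 'mean',(w@W[:,:2]/w.sum()).round(4),'r',np.hypot(*W[:,:2].T).mean())
    return th
E
python3 - <<'E'
from fit import *
out=[]
for c in ['scene','top']:
    p=read_camera(c);T=c2w(p); im=cv2.imread(f'pics/{c}.png'); p['color']=cv2.cvtColor(im,cv2.COLOR_BGR2RGB)
    ax=np.array([.621,.0135])
    th=fit(p,T,ax,.136)
    u0,v0=map(int,proj(p,T,np.array([*ax,.136])))
    S=10; big=cv2.resize(im[v0-28:v0+32,u0-36:u0+36],None,fx=S,fy=S,interpolation=cv2.INTER_CUBIC)[:,:]
    def pt(X,col):
        u,v=proj(p,T,np.array(X)); cv2.circle(big,(int((u-u0+36.5)*S),int((v-v0+28.5)*S)),4,col,-1)
    for k in range(72):
        a=np.radians(5*k); e=np.array([np.cos(a),np.sin(a)])
        pt([*(ax+.04*e),.136],(255,0,0)); pt([*(ax+.0135*e),.160],(0,0,255)); pt([*(ax+.06*e),.1],(0,255,0))
        if k<8:
            a=th+k*np.pi/4; e=np.array([np.cos(a),np.sin(a)]); pt([*(ax+.04*e),.118],(255,0,255))
    out.append(cv2.resize(big,None,fx=.55,fy=.8))
cv2.imwrite('pics/fit.png',np.hstack(out))
E
```

```text
ticks 129 R8 0.20090195313083406 angle mod45 26.231171236997636 mean [-0.0158 -0.0097] r 0.029424363610923893
ticks 55 R8 0.8408576907138599 angle mod45 26.499664941293904 mean [-0.0016 -0.0007] r 0.030558754410928247
```

View pics/fit.png

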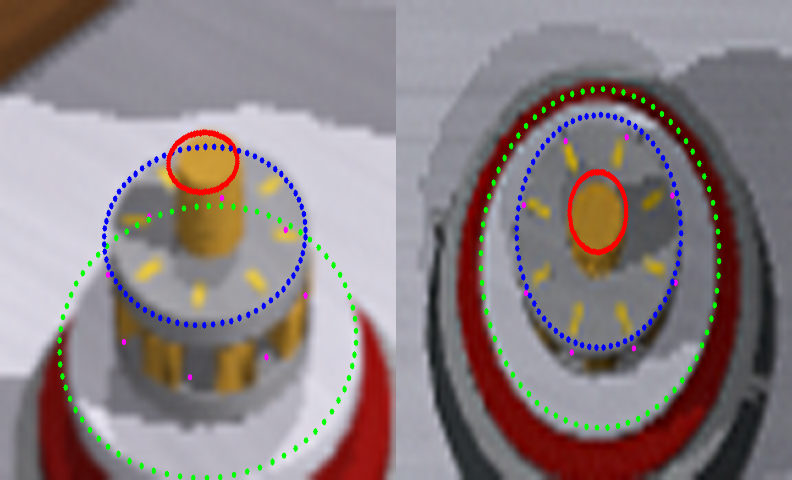

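Run:
```python
from fit import *
S={'scene':[(270,186),(285,236),(257,281),(198,295),(149,270),(133,221)],
 'top':[(618,152),(652,201),(654,267),(625,320),(577,319),(540,274),(538,208),(570,155)]}
ob=[]
ax=np.array([.621,.0135])
for i,c in enumerate(S):
    p=read_camera(c);T=c2w(p); u0,v0=map(int,proj(p,T,np.array([*ax,.136])))
    for x,y in S[c]: ob.append((i,p,T,u0-36.5+(x-396*i)/5.5,v0-28.5+y/8))
def res(x,full=0):
    o=[]
    for i,p,T,u,v in ob:
        off=np.array([x[5+2*i],x[6+2*i],0]); 
        # nearest tick
        b=min(((np.subtract(proj(p,T,np.array([x[0]+x[4]*np.cos(x[3]+k*np.pi/4),x[1]+x[4]*np.sin(x[3]+k*np.pi/4),x[2]])+off),(u,v))) for k in range(8)),key=lambda d:d@d)
        o+=list(b/.3)
    return np.array(o+list(np.array(x[5:9])/.0015))
r=least_squares(res,[.621,.0135,.136,np.radians(30),.031,0,0,0,0],x_scale=[.001]*3+[.02]+[.001]*5)
x=r.x; print(x[:5].round(4),np.degrees(x[3]),x[5:].round(4)); print((r.fun[:28]*.3).round(2))
J=np.linalg.inv(r.jac.T@r.jac); print(np.sqrt(np.diag(J)).round(4))
```

```text
[0.6187 0.0143 0.1367 0.4687 0.0303] 26.85432433780275 [ 0.     -0.0001 -0.      0.0001]
[ 0.06 -0.03  0.11 -0.17 -0.16  0.    0.04  0.16 -0.29  0.08  0.26 -0.06
 -0.06  0.23  0.19 -0.28  0.28 -0.09 -0.27 -0.4  -0.24  0.18  0.06  0.12
  0.03 -0.06  0.03  0.31]
[0.0012 0.0012 0.0014 0.0075 0.0002 0.0014 0.0012 0.0014 0.0012]
```

The overlay shows the collar, rod and all the ticks. The fit gives the axis at (0.6187, 0.0143), the collar middle at z 0.1187, and holes at 26.9° + 45°k. Lining up with the hole at 206.9°.

Request:
move_arm(
  steps=[0,0.005,0.01,0.02,0.01,0.001,0.011,0.025,0.053,0.01,0.001,0.011,0.036,0.053,0.01,0.001,0.011,0.04,0.053,0.01,0.001,0.011,0.04,0.053,0.01,0.001,0.011,0.04,0.053,0.01],
)

```text
clock: 6.65
tcp_pos: [0.4759, -0.0589, 0.1285]
tool_rot: [-0.73, 3.055, -0.0]
force: [-0.0, 0.1, -2.6]
gripper_width: 0.0198
gripper_force: 117.9
```

```bash
cat > chk.py <<'E'
from h import *
AX=np.array([.6187,.0143])
def chk(n=6,off=None):
    F=[];M=[]
    for i in range(n):
        if i: read_camera('top')
        s=state(); F.append(s['force']);M.append(s['wrist_torque'])
    F=np.mean(F,0);M=np.mean(M,0); d=s['tcp_pos'][:2]-AX
    X=R.from_rotvec(s['tool_rot']).as_matrix()[:,0]; phi=np.degrees(np.arctan2(d[1],d[0]))%360; yaw=np.degrees(np.arctan2(X[1],X[0]))%360
    e=np.array([np.cos(np.radians(yaw)),np.sin(np.radians(yaw))]); t=np.array([e[1],-e[0]])
    print('t',s['clock'],'tcp',s['tcp_pos'].round(4),'rho',d@e,'lat',(d@t).round(4),'phi',phi.round(2),'yaw',yaw.round(2))
    print('F',F.round(2),'M',M.round(3),'Frad',(F[:2]@e).round(2),'Ftan(+y tool)',(F[:2]@t).round(2),'tau_tcp',(M[2]+d[0]*F[1]-d[1]*F[0]).round(3),'w',s['gripper_width'].round(4))
    return s
E
python3 - <<'E'
from chk import *
chk(4)
p=read_camera('scene');T=c2w(p);save(p,'s3'); find(p,T,'bar_tip'); find(p,T,'collar_mid',1)
p=read_camera('top');save(p,'t3')
a=cv2.imread('pics/s3.png')[140:300,170:340]; b=cv2.imread('pics/t3.png')[100:260,200:370]
cv2.imwrite('pics/m3.png',np.hstack([cv2.resize(i,(400,376),interpolation=cv2.INTER_CUBIC) for i in (a,b)]))
E
```

```text
t 6.8 tcp [ 0.4761 -0.0589  0.1288] rho 0.16033335761891956 lat -0.0008 phi 207.17 yaw 206.88Traceback (most recent call last):
  File "<stdin>", line 2, in <module>
  File "chk.py", line 12, in chk
    print('F',F.round(2),'M',M.round(3),'Frad',(F[:2]@e).round(2),'Ftan(+y tool)',(F[:2]@t).round(2),'tau_tcp',(M[2]+d[0]*F[1]-d[1]*F[0]).round(3),'w',s['gripper_width'].round(4))
                                                                                                                                                       ^^^^^^^^^^^^^^^^^^^^^^^^
AttributeError: 'float' object has no attribute 'round'
```

Request:
move_arm(
  steps=[-0.005,0.0005,0,0,0.01,-0.01,0.0005,0,0,0.01,-0.015,0.0005,0,0,0.01,-0.02,0.0005,0,0,0.01,-0.024,0.0005,0,0,0.01,-0.028,0.0005,0,0,0.01,-0.03,0.0005,0,0,0.01,-0.032,0.0005,0,0,0.01,-0.034,0.0005,0,0,0.01,-0.034,0.0005,0,0,0.01],
)

```text
clock: 7.8
tcp_pos: [0.5059, -0.0428, 0.1283]
tool_rot: [-0.73, 3.055, -0.0]
force: [0.5, 0.4, -1.9]
gripper_width: 0.0198
gripper_force: 117.9
```

```bash
sed -i "s/s\['gripper_width'\].round(4)/round(s['gripper_width'],4)/" chk.py
python3 - <<'E'
from chk import *
chk(4)
p=read_camera('scene');T=c2w(p);save(p,'s3'); find(p,T,'bar_tip'); find(p,T,'collar_mid',1)
p=read_camera('top');save(p,'t3')
a=cv2.imread('pics/s3.png')[140:300,170:340]; b=cv2.imread('pics/t3.png')[100:260,200:370]
cv2.imwrite('pics/m3.png',np.hstack([cv2.resize(i,(400,376),interpolation=cv2.INTER_CUBIC) for i in (a,b)]))
E
```

```text
t 7.95 tcp [ 0.5056 -0.0429  0.1283] rho 0.1267595943050283 lat 0.0001 phi 206.83 yaw 206.88
F [ 0.46  0.14 -2.23] M [ 0.033 -0.054 -0.016] Frad -0.47 Ftan(+y tool) -0.08 tau_tcp -0.006 w 0.0194
bar_tip 0.97 [0.363 0.168 0.024] [360. 236.]
bar_tip 0.65 [0.276 0.404 0.016] [459. 252.]
bar_tip 0.5 [0.587 0.    0.119] [255. 230.]
collar_mid 0.92 [0.618 0.017 0.115] [253. 241.]
```

View pics/m3.png

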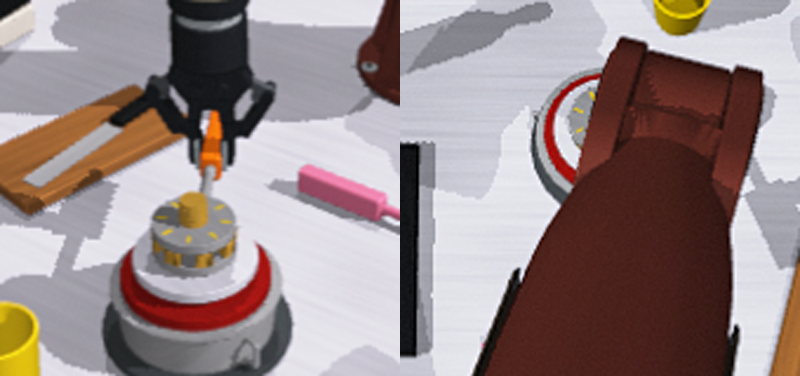

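The bar shaft, at (208,185) in the left panel, points at the collar. The tip is about 8 mm past the mouth and meets no force. Going on in.

Request:
move_arm(
  steps=[-0.003,0,0,0,0.01,-0.006,0,0,0,0.01,-0.009,0,0,0,0.01,-0.011,0,0,0,0.01,-0.011,0,0,0,0.01],
)

```text
clock: 8.65
tcp_pos: [0.5159, -0.0378, 0.1283]
tool_rot: [-0.731, 3.055, -0.0]
force: [0.3, -0.2, -1.6]
gripper_width: 0.0197
gripper_force: 118.0
```

Run:
```python
from chk import *
chk(4)
# arc rows: rho .1155, 3 deg per row
for d in range(3,37,3):
    a=np.radians(d); print(d,[round(v,4) for v in (.1155*(np.cos(a)-1),.1155*np.sin(a),.0048*a,a)])
```

```text
t 8.8 tcp [ 0.5155 -0.0379  0.1283] rho 0.11567478814148409 lat 0.0001 phi 206.83 yaw 206.89
F [-0.2  -0.09 -2.06] M [ 0.036 -0.093  0.005] Frad 0.22 Ftan(+y tool) 0.01 tau_tcp 0.004 w 0.0197
3 [np.float64(-0.0002), np.float64(0.006), np.float64(0.0003), np.float64(0.0524)]
6 [np.float64(-0.0006), np.float64(0.0121), np.float64(0.0005), np.float64(0.1047)]
9 [np.float64(-0.0014), np.float64(0.0181), np.float64(0.0008), np.float64(0.1571)]
12 [np.float64(-0.0025), np.float64(0.024), np.float64(0.001), np.float64(0.2094)]
15 [np.float64(-0.0039), np.float64(0.0299), np.float64(0.0013), np.float64(0.2618)]
18 [np.float64(-0.0057), np.float64(0.0357), np.float64(0.0015), np.float64(0.3142)]
21 [np.float64(-0.0077), np.float64(0.0414), np.float64(0.0018), np.float64(0.3665)]
24 [np.float64(-0.01), np.float64(0.047), np.float64(0.002), np.float64(0.4189)]
27 [np.float64(-0.0126), np.float64(0.0524), np.float64(0.0023), np.float64(0.4712)]
30 [np.float64(-0.0155), np.float64(0.0578), np.float64(0.0025), np.float64(0.5236)]
33 [np.float64(-0.0186), np.float64(0.0629), np.float64(0.0028), np.float64(0.576)]
36 [np.float64(-0.0221), np.float64(0.0679), np.float64(0.003), np.float64(0.6283)]
```

Request:
move_arm(
  steps=[-0.0001,0.003,0.0001,0.026,0.01,-0.0002,0.006,0.0003,0.052,0.01,-0.0004,0.009,0.0004,0.079,0.01,-0.0006,0.0121,0.0005,0.105,0.01,-0.001,0.0151,0.0007,0.131,0.01,-0.0014,0.0181,0.0008,0.157,0.01,-0.002,0.021,0.0009,0.183,0.01,-0.0025,0.024,0.001,0.209,0.01],
)

```text
clock: 9.6
tcp_pos: [0.5074, -0.018, 0.1278]
tool_rot: [-0.401, 3.116, -0.009]
force: [-1.8, -12.7, 1.0]
gripper_width: 0.0199
gripper_force: 118.4
```

Run:
```python
from chk import *
chk(1);chk(4)
```

```text
t 9.6 tcp [ 0.5074 -0.018   0.1278] rho 0.11586202092175668 lat -0.0031 phi 196.19 yaw 194.66
F [ -1.8  -12.73   0.97] M [-2.606 -0.032 -0.937] Frad 4.96 Ftan(+y tool) -11.86 tau_tcp 0.422 w 0.0199
t 9.75 tcp [ 0.5074 -0.0179  0.1278] rho 0.11585688745448064 lat -0.0028 phi 196.13 yaw 194.73
F [ -1.09 -12.26   0.15] M [-2.575 -0.052 -0.921] Frad 4.17 Ftan(+y tool) -11.58 tau_tcp 0.409 w 0.0196
```

Request:
move_arm(
  steps=[-0.0003,0.009,0.0003,0.052,0.01,-0.0009,0.0151,0.0005,0.105,0.01,-0.0019,0.0211,0.0008,0.157,0.01,-0.0031,0.0269,0.001,0.209,0.01,-0.0047,0.0328,0.0013,0.262,0.01,-0.0066,0.0386,0.0015,0.314,0.01,-0.0088,0.0442,0.0018,0.366,0.01,-0.0112,0.0497,0.002,0.419,0.01,-0.014,0.0551,0.0023,0.471,0.01,-0.017,0.0604,0.0025,0.524,0.01,-0.0202,0.0654,0.0028,0.576,0.01],
)

```text
clock: 10.85
tcp_pos: [0.5084, 0.0508, 0.1244]
tool_rot: [-0.502, -3.1, 0.008]
force: [-5.5, -10.8, 2.3]
gripper_width: 0.0197
gripper_force: 118.9
```

Run:
```python
from chk import *
chk(1);chk(4)
```

```text
t 10.85 tcp [0.5084 0.0508 0.1244] rho 0.11621690169105882 lat -0.0002 phi 161.69 yaw 161.6
F [ -5.55 -10.83   2.34] M [-2.51   0.791 -1.032] Frad 1.84 Ftan(+y tool) -12.03 tau_tcp 0.366 w 0.0197
t 11.0 tcp [0.5085 0.051  0.1244] rho 0.11617727591768069 lat 0.0003 phi 161.58 yaw 161.74
F [ -5.42 -10.75   2.38] M [-2.43   0.716 -0.983] Frad 1.78 Ftan(+y tool) -11.91 tau_tcp 0.401 w 0.0199
```

Request:
move_arm(
  steps=[-0.0003,0.006,0.0002,0.052,0.01,-0.0009,0.0121,0.0004,0.105,0.01,-0.0019,0.018,0.0006,0.157,0.01,-0.0031,0.0239,0.0009,0.209,0.01,-0.0047,0.0298,0.0011,0.262,0.01,-0.0066,0.0356,0.0014,0.314,0.01,-0.0088,0.0412,0.0016,0.366,0.01,-0.0112,0.0467,0.0019,0.419,0.01,-0.014,0.0521,0.0021,0.471,0.01],
)

```text
clock: 11.9
tcp_pos: [0.5362, 0.0969, 0.1219]
tool_rot: [-1.209, -2.895, 0.008]
force: [-11.2, -4.9, 5.9]
gripper_width: 0.0199
gripper_force: 119.3
```

Run:
```python
from chk import *
chk(1);chk(4)
```

```text
t 11.9 tcp [0.5362 0.0969 0.1219] rho 0.11671345006071411 lat -0.0006 phi 134.98 yaw 134.68
F [-11.16  -4.93   5.93] M [-1.631  1.892 -0.913] Frad 4.35 Ftan(+y tool) -11.4 tau_tcp 0.415 w 0.0199
t 12.05 tcp [0.5365 0.0971 0.1219] rho 0.11666990450993853 lat -0.0 phi 134.82 yaw 134.8
F [-10.46  -5.05   5.33] M [-1.59   1.735 -0.857] Frad 3.79 Ftan(+y tool) -10.98 tau_tcp 0.424 w 0.0196
```

Request:
move_arm(
  steps=[0,-0.0015,-0.0003,0,0.01,0,-0.003,-0.0006,0,0.01,0.004,-0.003,-0.0006,0,0.01,0.01,-0.003,-0.0006,0,0.01,0.018,-0.003,-0.0006,0,0.01,0.028,-0.003,-0.0006,0,0.01,0.038,-0.003,-0.0006,0,0.01,0.046,-0.003,-0.0006,0,0.01,0.05,-0.003,-0.0006,0,0.01,0.05,-0.003,-0.0006,0,0.01],
)

```text
clock: 13.05
tcp_pos: [0.5012, 0.132, 0.1231]
tool_rot: [-1.203, -2.902, -0.0]
force: [-0.5, -0.6, -2.9]
gripper_width: 0.0196
gripper_force: 118.2
```

Run:
```python
from chk import *
s=chk(3)
for i in range(1,13):
    a=-np.radians(93.1*i/12); print([float(round(v,3)) for v in (.166*(np.cos(a)-1),.166*np.sin(a),0,a,.01)],end=',')
```

```text
t 13.15 tcp [0.5018 0.1315 0.1231] rho 0.16550073277364563 lat 0.0 phi 134.92 yaw 134.93
F [-0.21  0.03 -2.25] M [-0.036 -0.047  0.003] Frad 0.17 Ftan(+y tool) -0.12 tau_tcp 0.023 w 0.0197
[-0.002, -0.022, 0.0, -0.135, 0.01],[-0.006, -0.044, 0.0, -0.271, 0.01],[-0.014, -0.066, 0.0, -0.406, 0.01],[-0.024, -0.086, 0.0, -0.542, 0.01],[-0.037, -0.104, 0.0, -0.677, 0.01],[-0.052, -0.121, 0.0, -0.812, 0.01],[-0.069, -0.135, 0.0, -0.948, 0.01],[-0.088, -0.147, 0.0, -1.083, 0.01],[-0.109, -0.156, 0.0, -1.219, 0.01],[-0.13, -0.162, 0.0, -1.354, 0.01],[-0.153, -0.165, 0.0, -1.489, 0.01],[-0.175, -0.166, 0.0, -1.625, 0.01],
```

Request:
move_arm(
  steps=[-0.002,-0.022,0,-0.135,0.01,-0.006,-0.044,0,-0.271,0.01,-0.014,-0.066,0,-0.406,0.01,-0.024,-0.086,0,-0.542,0.01,-0.037,-0.104,0,-0.677,0.01,-0.052,-0.121,0,-0.812,0.01,-0.069,-0.135,0,-0.948,0.01,-0.088,-0.147,0,-1.083,0.01,-0.109,-0.156,0,-1.219,0.01,-0.13,-0.162,0,-1.354,0.01,-0.153,-0.165,0,-1.489,0.01,-0.175,-0.166,0,-1.625,0.01],
)

```text
clock: 14.35
tcp_pos: [0.5083, -0.1112, 0.1231]
tool_rot: [-1.285, 2.867, -0.0]
force: [0.4, -1.2, -2.6]
gripper_width: 0.0198
gripper_force: 118.3
```

Request:
move_arm(
  steps=[0,0,0,0,0.01,0,0,0,0,0.01],
)

```text
clock: 14.55
tcp_pos: [0.5075, -0.11, 0.1227]
tool_rot: [1.274, -2.871, -0.001]
force: [-0.4, 0.2, -2.5]
gripper_width: 0.0199
gripper_force: 118.5
```

Run:
```python
from fit import *
from chk import chk
chk(2)
out=[]
for c in ['scene','top']:
    p=read_camera(c);T=c2w(p);save(p,c+'4'); find(p,T,'hole0',2); find(p,T,'collar_mid',1)
    ax=np.array([.6187,.0143]); zt=.131
    u0,v0=map(int,proj(p,T,np.array([*ax,zt]))); print(u0,v0)
    big=cv2.resize(cv2.imread(f'pics/{c}4.png')[v0-28:v0+32,u0-36:u0+36],None,fx=10,fy=10,interpolation=cv2.INTER_CUBIC)
    out.append(cv2.resize(big,None,fx=.55,fy=.8))
cv2.imwrite('pics/fit4.png',np.hstack(out))
```

```text
t 14.6 tcp [ 0.5071 -0.1095  0.1227] rho 0.16668338691799917 lat -0.0002 phi 227.95 yaw 227.88
F [-0.21  0.1  -2.66] M [ 0.014 -0.023 -0.012] Frad 0.06 Ftan(+y tool) 0.22 tau_tcp -0.049 w 0.0196
hole0 0.76 [ 0.621 -0.022  0.116] [238. 236.]
collar_mid 0.88 [0.622 0.015 0.112] [252. 243.]
251 235
hole0 0.81 [ 0.625 -0.027  0.113] [301. 150.]
collar_mid 0.91 [0.622 0.016 0.113] [286. 151.]
286 150
```

View pics/fit4.png

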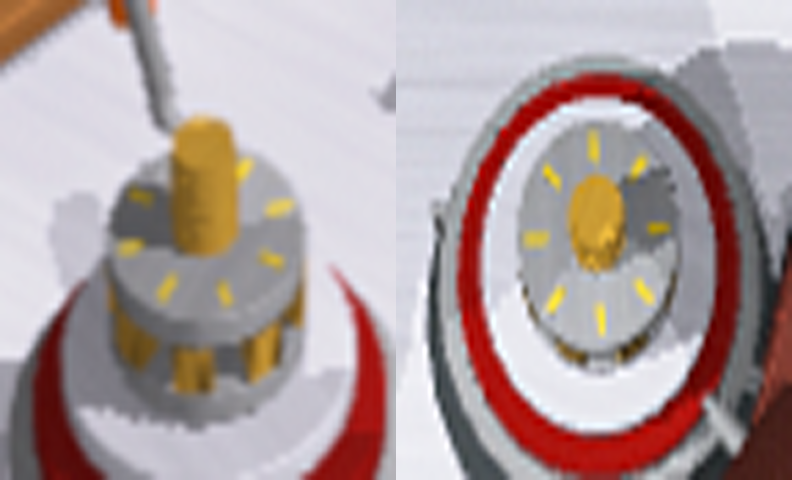

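Both panels show all the ticks clearly: scene panel, e.g. (225,293) and (167,288); top panel, e.g. (594,146) and (601,318). Fitting the new hole angle.

Run:
```python
from fit import *
S={'scene':[(245,168),(280,207),(272,260),(225,293),(167,288),(130,246),(140,197)],
 'top':[(594,146),(639,166),(658,228),(645,291),(601,318),(556,298),(537,239),(553,175)]}
uv={'scene':(251,235),'top':(286,150)}
ob=[]
for i,c in enumerate(S):
    p=read_camera(c);T=c2w(p); u0,v0=uv[c]
    for x,y in S[c]: ob.append((p,T,u0-36.5+(x-396*i)/5.5,v0-28.5+y/8))
def res(x):
    o=[]
    for p,T,u,v in ob:
        o+=list(min(((np.subtract(proj(p,T,np.array([x[0]+x[4]*np.cos(x[3]+k*np.pi/4),x[1]+x[4]*np.sin(x[3]+k*np.pi/4),x[2]])),(u,v))) for k in range(8)),key=lambda d:d@d))
    return o
for t in (0,15,30):
    r=least_squares(res,[.619,.0143,.131,np.radians(t),.0303],x_scale=[.001]*3+[.02,.001]); x=r.x; print(r.cost,x.round(4),np.degrees(x[3])%45)
```

```text
0.50750696679256 [0.6186 0.0143 0.1314 0.0839 0.0303] 4.808312109737291
0.5075069667926057 [0.6186 0.0143 0.1314 0.0839 0.0303] 4.8083121452029705
0.507506966792558 [0.6186 0.0143 0.1314 0.8693 0.0303] 4.808312085997109
```

Request:
move_arm(
  steps=[0,-0.003,0,-0.018,0.01,0,-0.0055,0,-0.033,0.01,0,-0.0055,0,-0.033,0.01,-0.009,-0.0052,0,-0.033,0.01,-0.017,-0.005,0,-0.033,0.01,-0.025,-0.0047,0,-0.033,0.01,-0.031,-0.0045,0,-0.033,0.01,-0.035,-0.0043,0,-0.033,0.01,-0.038,-0.0042,0,-0.033,0.01,-0.04,-0.0042,0,-0.033,0.01,-0.04,-0.0042,0,-0.033,0.01],
)

```text
clock: 16.1
tcp_pos: [0.5376, -0.0826, 0.123]
tool_rot: [1.326, -2.848, 0.0]
force: [0.2, -0.1, -2.0]
gripper_width: 0.0198
gripper_force: 118.5
```

Run:
```python
from chk import *
chk(3)
```

```text
t 16.2 tcp [ 0.5374 -0.0828  0.123 ] rho 0.12665769491062043 lat -0.0004 phi 230.09 yaw 229.91
F [-0.19  0.03 -1.99] M [ 0.024 -0.005 -0.007] Frad 0.09 Ftan(+y tool) 0.17 tau_tcp -0.028 w 0.0199
```

Request:
move_arm(
  steps=[-0.004,0.0004,0,0,0.01,-0.008,0.0004,0,0,0.01,-0.011,0.0004,0,0,0.01,-0.011,0.0004,0,0,0.01,-0.0111,0.0045,0.0,0.026,0.01,-0.0113,0.0094,0.0001,0.052,0.01,-0.0119,0.0155,0.0002,0.105,0.01,-0.0129,0.0215,0.0004,0.157,0.01,-0.0141,0.0273,0.0006,0.209,0.01,-0.0157,0.0332,0.0009,0.262,0.01],
)

```text
clock: 17.2
tcp_pos: [0.5239, -0.0521, 0.1228]
tool_rot: [-0.932, 2.998, -0.01]
force: [5.5, -12.1, -5.6]
gripper_width: 0.0197
gripper_force: 118.7
```

Run:
```python
from chk import *
chk(1);chk(5)
```

```text
t 17.2 tcp [ 0.5239 -0.0521  0.1228] rho 0.11567712481519657 lat -0.001 phi 215.01 yaw 214.52
F [  5.49 -12.13  -5.6 ] M [-2.799 -1.083 -1.057] Frad 2.35 Ftan(+y tool) -13.11 tau_tcp 0.457 w 0.0197
t 17.4 tcp [ 0.5238 -0.0517  0.1228] rho 0.11559349524067251 lat -0.0003 phi 214.83 yaw 214.67
F [  5.35 -11.2   -5.79] M [-2.513 -1.013 -1.002] Frad 1.97 Ftan(+y tool) -12.25 tau_tcp 0.413 w 0.0197
```

Request:
move_arm(
  steps=[-0.0002,0.004,0.0004,0.035,0.01,-0.0005,0.0081,0.0007,0.07,0.01,-0.0009,0.0121,0.0009,0.105,0.01],
)

```text
clock: 17.7
tcp_pos: [0.5174, -0.0417, 0.1219]
tool_rot: [-0.774, 3.043, -0.01]
force: [5.1, -12.9, -3.0]
gripper_width: 0.0199
gripper_force: 118.9
```

Run:
```python
from chk import *
chk(1);chk(6)
```

```text
t 17.7 tcp [ 0.5174 -0.0417  0.1219] rho 0.1157063608808879 lat -0.0008 phi 208.94 yaw 208.54
F [  5.07 -12.86  -2.98] M [-2.776 -0.802 -1.023] Frad 1.69 Ftan(+y tool) -13.72 tau_tcp 0.563 w 0.0199
t 17.95 tcp [ 0.5174 -0.0415  0.1219] rho 0.1156383881093182 lat -0.0004 phi 208.83 yaw 208.64
F [  3.79 -12.08  -3.79] M [-2.566 -0.747 -0.964] Frad 2.46 Ftan(+y tool) -12.42 tau_tcp 0.471 w 0.0196
```

Request:
move_arm(
  steps=[-0.0002,0.004,0.0002,0.035,0.01,-0.0005,0.0081,0.0003,0.07,0.01,-0.0009,0.0121,0.0005,0.105,0.01],
)

```text
clock: 18.25
tcp_pos: [0.512, -0.0306, 0.1213]
tool_rot: [-0.613, 3.08, -0.01]
force: [2.2, -11.3, -3.6]
gripper_width: 0.0199
gripper_force: 119.0
```

Run:
```python
from chk import *
chk(1);chk(6)
```

```text
t 18.25 tcp [ 0.512  -0.0306  0.1213] rho 0.11575661325771235 lat -0.0006 phi 202.83 yaw 202.51
F [  2.15 -11.31  -3.63] M [-2.714 -0.495 -1.003] Frad 2.34 Ftan(+y tool) -11.27 tau_tcp 0.3 w 0.0199
t 18.5 tcp [ 0.512  -0.0304  0.1213] rho 0.11570870241080407 lat -0.0002 phi 202.72 yaw 202.63
F [  2.53 -11.73  -3.17] M [-2.572 -0.521 -0.947] Frad 2.17 Ftan(+y tool) -11.8 tau_tcp 0.419 w 0.0197
```

```bash
cat >> chk.py <<'E'
def c2(n=6):
    s0=state(); S=[s0]
    for i in range(n-1): read_camera('top'); S.append(state())
    def t(s):
        d=s['tcp_pos'][:2]-AX; X=R.from_rotvec(s['tool_rot']).as_matrix()[:,0]; e=X[:2]/np.hypot(*X[:2]); F,M=s['force'],s['wrist_torque']
        return [M[2]+d@e*(M[:2]@e)/.2141, M[2]+d[0]*F[1]-d[1]*F[0], M[:2]@e, M[2],F[2],np.degrees(np.arctan2(e[1],e[0]))%360,d@np.array([e[1],-e[0]])*1000]
    A=np.array([t(s) for s in S]); print('clk',S[-1]['clock'],'cols tauM tauF Me Mz Fz yaw lat(mm)'); print('move ',A[0].round(3)); print('pause',A[1:].mean(0).round(3),'sd',A[1:].std(0)[:2].round(3))
E
echo
```

Request:
move_arm(
  steps=[-0.0002,0.004,0.0002,0.035,0.01,-0.0005,0.0081,0.0004,0.07,0.01,-0.0009,0.0121,0.0006,0.105,0.01],
)

```text
clock: 18.8
tcp_pos: [0.5078, -0.019, 0.1206]
tool_rot: [-0.451, 3.108, -0.009]
force: [1.2, -12.9, -1.1]
gripper_width: 0.0196
gripper_force: 119.2
```

```bash
python3 -c "
from chk import *
c2()"
```

```text
clk 19.05 cols tauM tauF Me Mz Fz yaw lat(mm)
move  [  0.458   0.467   2.697  -1.001  -1.123 196.502  -0.444]
pause [ 4.14000e-01  3.82000e-01  2.51800e+00 -9.47000e-01 -2.29400e+00
  1.96552e+02 -5.90000e-02] sd [0.031 0.047]
```

Request:
move_arm(
  steps=[-0.0002,0.004,0.0002,0.035,0.01,-0.0005,0.0081,0.0003,0.07,0.01,-0.0009,0.0121,0.0005,0.105,0.01],
)

```text
clock: 19.35
tcp_pos: [0.5048, -0.0071, 0.1201]
tool_rot: [-0.287, 3.128, -0.009]
force: [-0.4, -13.2, -1.2]
gripper_width: 0.0199
gripper_force: 119.3
```

```bash
python3 -c "
from chk import *
c2()"
```

```text
clk 19.6 cols tauM tauF Me Mz Fz yaw lat(mm)
move  [  0.384   0.437   2.663  -1.057  -1.15  190.485  -0.337]
pause [ 4.18000e-01  3.95000e-01  2.51200e+00 -9.41000e-01 -1.17500e+00
  1.90535e+02  4.80000e-02] sd [0.018 0.03 ]
```

Request:
move_arm(
  steps=[-0.0002,0.004,0.0002,0.035,0.01,-0.0005,0.0081,0.0003,0.07,0.01,-0.0009,0.0121,0.0005,0.105,0.01],
)

```text
clock: 19.9
tcp_pos: [0.5031, 0.005, 0.1195]
tool_rot: [-0.123, 3.139, -0.009]
force: [-1.0, -13.2, -1.0]
gripper_width: 0.0196
gripper_force: 119.4
```

```bash
python3 -c "
from chk import *
c2()"
```

```text
clk 20.15 cols tauM tauF Me Mz Fz yaw lat(mm)
move  [  0.446   0.506   2.698  -1.016  -1.034 184.471  -0.271]
pause [ 4.17000e-01  4.03000e-01  2.58100e+00 -9.80000e-01 -1.03200e+00
  1.84519e+02  8.70000e-02] sd [0.018 0.034]
```

Request:
move_arm(
  steps=[-0.0002,0.004,0.0002,0.035,0.01,-0.0005,0.0081,0.0003,0.07,0.01,-0.0009,0.0121,0.0005,0.105,0.01],
)

```text
clock: 20.45
tcp_pos: [0.5026, 0.017, 0.1189]
tool_rot: [-0.043, -3.141, 0.009]
force: [-1.9, -15.3, 0.3]
gripper_width: 0.0194
gripper_force: 119.3
```

```bash
python3 -c "
from chk import *
c2()"
```

```text
clk 20.7 cols tauM tauF Me Mz Fz yaw lat(mm)
move  [  0.465   0.587   3.051  -1.19    0.27  178.444  -0.493]
pause [  0.483   0.501   2.882  -1.08    0.346 178.485  -0.22 ] sd [0.02  0.041]
```

The torque is starting to rise: the plate has met the lid. Smaller steps now.

Request:
move_arm(
  steps=[-0.0001,0.003,0.0001,0.026,0.01,-0.0003,0.006,0.0002,0.052,0.01,-0.0006,0.0091,0.0003,0.079,0.01],
)

```text
clock: 21.0
tcp_pos: [0.503, 0.0257, 0.1185]
tool_rot: [-0.167, -3.136, 0.011]
force: [-4.7, -16.6, 1.2]
gripper_width: 0.0194
gripper_force: 119.5
```

```bash
python3 -c "
from chk import *
c2(8)"
```

```text
clk 21.35 cols tauM tauF Me Mz Fz yaw lat(mm)
move  [  0.581   0.682   3.458  -1.297   1.195 173.912  -0.937]
pause [  0.574   0.569   3.289  -1.212   1.3   173.956  -0.726] sd [0.024 0.055]
```

Request:
move_arm(
  steps=[-0.0001,0.0025,0.0001,0.022,0.01,-0.0003,0.005,0.0002,0.044,0.01],
)

```text
clock: 21.55
tcp_pos: [0.5035, 0.0304, 0.1182]
tool_rot: [-0.236, -3.131, 0.011]
force: [-5.2, -16.6, 2.7]
gripper_width: 0.0195
gripper_force: 119.7
```

```bash
python3 -c "
from chk import *
c2(10)"
```

```text
clk 22.0 cols tauM tauF Me Mz Fz yaw lat(mm)
move  [  0.636   0.621   3.692  -1.371   2.747 171.388  -1.302]
pause [  0.603   0.673   3.534  -1.317   2.684 171.428  -1.14 ] sd [0.026 0.042]
```

The pause reading is about 0.2 N m above free running, so the true rise is about 0.3 N m. Stopping here, relieving the bar and withdrawing.

Request:
move_arm(
  steps=[0,-0.002,-0.0005,0,0.01,0,-0.0042,-0.001,0,0.01,0,-0.0045,-0.001,0,0.01,0.004,-0.0045,-0.001,0,0.01,0.01,-0.0045,-0.001,0,0.01,0.018,-0.0045,-0.001,0,0.01,0.028,-0.0045,-0.001,0,0.01,0.038,-0.0045,-0.001,0,0.01,0.048,-0.0045,-0.001,0,0.01,0.055,-0.0045,-0.001,0,0.01,0.06,-0.0045,-0.005,0,0.01,0.06,-0.0045,-0.015,0,0.01],
)

```text
clock: 23.2
tcp_pos: [0.4433, 0.038, 0.1332]
tool_rot: [-0.225, -3.132, -0.0]
force: [-0.2, -0.8, -2.7]
gripper_width: 0.0197
gripper_force: 118.7
```

Run:
```python
from chk import *
s=chk(3)
out=[]
for c in ['scene','top']:
    p=read_camera(c);T=c2w(p);save(p,c+'5'); find(p,T,'hole0',2); find(p,T,'collar_mid',1); find(p,T,'plate',1); find(p,T,'tray_mid',1)
    u0,v0=map(int,proj(p,T,np.array([*AX,.127]))); print(u0,v0)
    big=cv2.resize(cv2.imread(f'pics/{c}5.png')[v0-28:v0+32,u0-36:u0+36],None,fx=10,fy=10,interpolation=cv2.INTER_CUBIC)
    out.append(cv2.resize(big,None,fx=.55,fy=.8))
cv2.imwrite('pics/fit5.png',np.hstack(out))
```

```text
t 23.3 tcp [0.4459 0.0377 0.1347] rho 0.174422068989799 lat -0.0016 phi 172.28 yaw 171.76
F [ 0.73 -0.49 -1.72] M [ 0.039 -0.082 -0.019] Frad -0.79 Ftan(+y tool) -0.38 tau_tcp 0.048 w 0.0197
hole0 0.87 [ 0.59  -0.013  0.109] [250. 232.]
collar_mid 0.96 [0.619 0.012 0.107] [251. 243.]
plate 0.72 [0.617 0.011 0.075] [251. 254.]
tray_mid 0.96 [0.479 0.312 0.006] [395. 289.]
251 236
hole0 0.73 [ 0.591 -0.014  0.108] [296. 163.]
collar_mid 0.94 [0.623 0.018 0.111] [285. 151.]
plate 0.77 [0.619 0.018 0.08 ] [285. 155.]
tray_mid 0.95 [0.473 0.311 0.007] [186. 207.]
286 151
```

View pics/fit5.png

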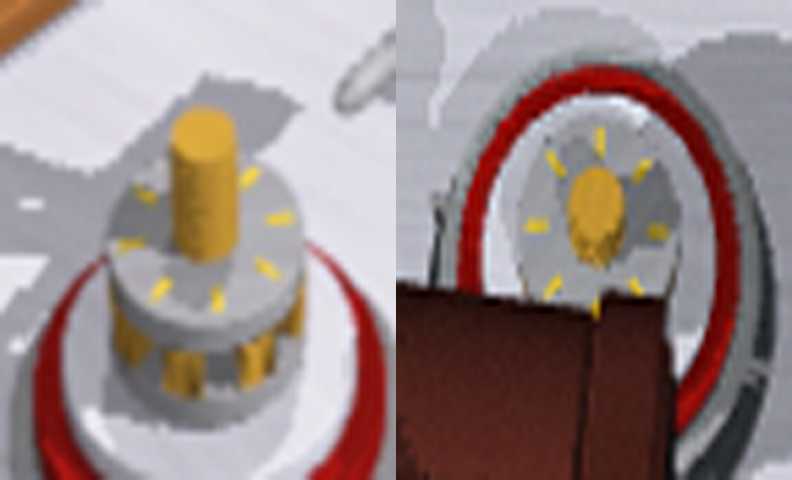

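The panels show the collar unobstructed, with the bar tip clear of it at (360,85). Fitting the ticks gives a cross-check of the final angle.

Run:
```python
from fit import *
S={'scene':[(250,178),(281,219),(267,268),(218,299),(162,290),(131,244),(146,194)],
 'top':[(600,141),(643,169),(658,231),(537,226),(555,163),(553,286)]}
uv={'scene':(251,236),'top':(286,151)}
ob=[]
for i,c in enumerate(S):
    p=read_camera(c);T=c2w(p); u0,v0=uv[c]
    for x,y in S[c]: ob.append((p,T,u0-36.5+(x-396*i)/5.5,v0-28.5+y/8))
def res(x):
    o=[]
    for p,T,u,v in ob:
        o+=list(min(((np.subtract(proj(p,T,np.array([.6187,.0143,0])+np.array([.0303*np.cos(x[1]+k*np.pi/4),.0303*np.sin(x[1]+k*np.pi/4),x[0]])),(u,v))) for k in range(8)),key=lambda d:d@d))
    return o
for t in (-5,15,30):
    r=least_squares(res,[.127,np.radians(t)],x_scale=[.001,.02]); x=r.x; print(r.cost,x.round(4),np.degrees(x[1])%45)
J=np.linalg.inv(r.jac.T@r.jac); print(np.degrees(np.sqrt(J[1,1]))*.25)
```

```text
0.3989504468353384 [ 0.1271 -0.0125] 44.28253997484909
0.3989504468352957 [ 0.1271 -0.0125] 44.2825403104843
0.3989504468353288 [0.1271 0.7729] 44.28253981537812
0.35808221805865137
```

The collar has turned 117.6° in total. Cross-checks put the rise at only about 0.2–0.3 N m, which is near the low edge, so I re-insert the bar for a few more degrees.

Request:
move_arm(
  steps=[-0.004,-0.006,0.004,-0.04,0.01,-0.009,-0.012,0.009,-0.09,0.01,-0.014,-0.018,0.014,-0.132,0.01,-0.016,-0.0194,0.0162,-0.132,0.01,-0.016,-0.0194,0.0162,-0.132,0.01,-0.016,-0.0194,0.0162,-0.132,0.01],
)

```text
clock: 24.5
tcp_pos: [0.4574, 0.0165, 0.117]
tool_rot: [-0.02, -3.141, -0.0]
force: [-0.2, -0.2, -3.4]
gripper_width: 0.0196
gripper_force: 118.6
```

```bash
python3 -c "
from chk import *
chk(2)"
```

```text
t 24.55 tcp [0.4574 0.0166 0.117 ] rho 0.1612768970944144 lat 0.0003 phi 179.19 yaw 179.29
F [-0.18 -0.3  -3.06] M [ 0.039 -0.037 -0.03 ] Frad 0.17 Ftan(+y tool) -0.3 tau_tcp 0.018 w 0.0198
```

Request:
move_arm(
  steps=[-0.003,-0.0003,-0.0015,0,0.01,-0.01,-0.0003,-0.0015,0,0.01,-0.018,-0.0003,-0.0015,0,0.01,-0.023,-0.0003,-0.0015,0,0.01,-0.027,-0.0003,-0.0015,0,0.01,-0.031,-0.0003,-0.0015,0,0.01,-0.034,-0.0003,-0.0015,0,0.01,-0.034,-0.0003,-0.0015,0,0.01],
)

```text
clock: 25.35
tcp_pos: [0.4919, 0.0156, 0.1184]
tool_rot: [0.019, 3.141, 0.0]
force: [0.1, 0.3, -3.4]
gripper_width: 0.02
gripper_force: 118.6
```

```bash
python3 -c "
from chk import *
chk(2)"
```

```text
t 25.4 tcp [0.4916 0.0156 0.1183] rho 0.12713918061528015 lat -0.0002 phi 179.4 yaw 179.33
F [ 0.19  0.32 -3.12] M [-0.031 -0.063  0.038] Frad -0.18 Ftan(+y tool) 0.32 tau_tcp -0.002 w 0.0201
```

Request:
move_arm(
  steps=[-0.005,0,0,0,0.01,-0.009,0,0,0,0.01,-0.0116,0,0,0,0.01,-0.0118,0.0055,0,0.035,0.01,-0.0121,0.0105,0,0.07,0.01,-0.0125,0.0151,0,0.105,0.01,-0.0131,0.0191,0.0001,0.14,0.01,-0.0137,0.0221,0.0002,0.166,0.01],
)

```text
clock: 26.2
tcp_pos: [0.5051, 0.0342, 0.1182]
tool_rot: [-0.288, -3.127, 0.012]
force: [-4.6, -19.5, 1.0]
gripper_width: 0.0195
gripper_force: 119.6
```

```bash
python3 -c "
from chk import *
c2(8)"
```

```text
clk 26.55 cols tauM tauF Me Mz Fz yaw lat(mm)
move  [  0.679   0.806   4.045  -1.501   1.015 169.484  -1.187]
pause [  0.664   0.713   3.778  -1.371   0.355 169.534  -1.081] sd [0.029 0.05 ]
```

The moving reading is now about 0.29 N m above free running, mid-window. Withdrawing and returning to the tray.

Request:
move_arm(
  steps=[0,-0.002,-0.0003,0,0.01,0,-0.0042,-0.0005,0,0.01,0,-0.0045,-0.0005,0,0.01,0.004,-0.0045,-0.0005,0,0.01,0.01,-0.0045,-0.0005,0,0.01,0.018,-0.0045,-0.0005,0,0.01,0.028,-0.0045,-0.0005,0,0.01,0.038,-0.0045,-0.0005,0,0.01,0.048,-0.0045,-0.0005,0,0.01,0.058,-0.0045,-0.004,0,0.01,0.062,-0.0045,-0.03,0,0.01,0.062,-0.0045,-0.06,0,0.01],
)

```text
clock: 27.75
tcp_pos: [0.4416, 0.0445, 0.1784]
tool_rot: [-0.278, -3.126, -0.0]
force: [0.7, -0.4, -1.8]
gripper_width: 0.0193
gripper_force: 118.8
```

```bash
python3 -c "
from chk import *
s=chk(3)
X=R.from_rotvec(s['tool_rot']).as_matrix()[:,:2]
print(s['q'].round(2))
d=np.array([.4815,.3130])-s['tcp_pos'][:2]; print(d@X[:2,0],d@X[:2,1],'roll',np.radians(np.degrees(np.arctan2(X[1,0],X[0,0]))%360-185.2))"
```

```text
t 27.85 tcp [0.4454 0.0442 0.1816] rho 0.17587820933225604 lat -0.0012 phi 170.21 yaw 169.83
F [ 2.06 -0.12 -0.74] M [-0.036 -0.204  0.   ] Frad -2.05 Ftan(+y tool) 0.24 tau_tcp -0.04 w 0.0196
[-0.06  0.2  -0.47  0.9   0.    0.11]
0.011907864015382644 0.2709412724318538 roll -0.2682595509580511
```

Request:
move_arm(
  steps=[0.001,0.02,0,-0.02,0.01,0.002,0.055,0,-0.05,0.01,0.004,0.095,0,-0.09,0.01,0.006,0.135,0,-0.13,0.01,0.008,0.175,0,-0.17,0.01,0.01,0.215,0.01,-0.21,0.01,0.011,0.245,0.02,-0.25,0.01,0.012,0.263,0.04,-0.268,0.01,0.012,0.271,0.06,-0.268,0.01,0.012,0.271,0.08,-0.268,0.01,0.012,0.271,0.09,-0.268,0.01,0.012,0.271,0.09,-0.268,0.01],
)

```text
clock: 29.05
tcp_pos: [0.4784, 0.3123, 0.0866]
tool_rot: [0.142, -3.135, 0.002]
force: [1.1, -0.0, -3.1]
gripper_width: 0.0198
gripper_force: 119.0
```

```bash
python3 -c "
from chk import *
s=chk(2)
p=read_camera('wrist');T=c2w(p,s);save(p,'w6'); find(p,T,'tray_mid',1); find(p,T,'bar_grip',1)"
```

```text
t 29.1 tcp [0.4792 0.3125 0.0878] rho 0.11209358331981029 lat 0.3095 phi 115.06 yaw 185.15
F [ 0.56 -0.07 -2.8 ] M [ 0.029 -0.059  0.015] Frad -0.55 Ftan(+y tool) -0.12 tau_tcp -0.141 w 0.0197
bar_grip 0.76 [0.464 0.312 0.076] [279. 250.]
```

View pics/w6.png

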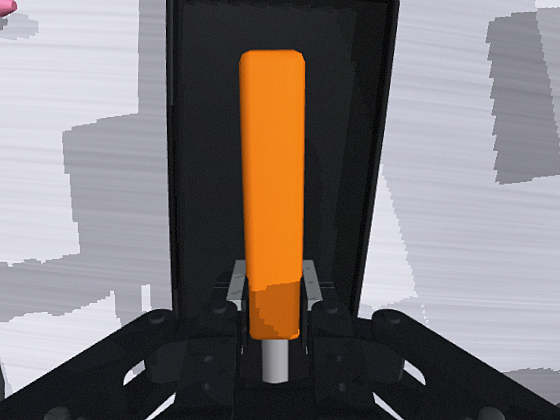

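The bar is above the tray's centre line: handle at (272,195), tray walls at x 172 and 370. Lowering it.

Request:
move_arm(
  steps=[0,0,0.015,0,0.01,0,0,0.035,0,0.01,0,0,0.047,0,0.01,0,0,0.053,0,0.01,0,0,0.056,0,0.01,0,0,0.056,0,0.01,0,0,0.056,0,0.01],
)

```text
clock: 29.95
tcp_pos: [0.4802, 0.3132, 0.0328]
tool_rot: [-0.142, 3.138, 0.001]
force: [0.4, -0.5, -2.1]
gripper_width: 0.0198
gripper_force: 119.0
```

Still 2 mm up. Lower gently to contact, then open part way and lift.

Request:
move_arm(
  steps=[0,0,0.001,0,0.01,0,0,0.002,0,0.01,0,0,0.0025,0,0.01,0,0,0.0025,0,0.01],
)

```text
clock: 30.35
tcp_pos: [0.4801, 0.3131, 0.0303]
tool_rot: [-0.142, 3.138, 0.0]
force: [-1.5, 0.1, 4.7]
gripper_width: 0.0199
gripper_force: 120.3
```

Request:
move_arm(
  steps=[0,0,0,0,0.045,0,0,0,0,0.045,0,0,0,0,0.045,0,0,0,0,0.045,0,0,-0.01,0,0.045,0,0,-0.03,0,0.045,0,0,-0.06,0,0.045,0,0,-0.1,0,0.045,0,0,-0.14,0,0.045,0,0,-0.17,0,0.045,0,0,-0.17,0,0.045],
)

```text
clock: 31.45
tcp_pos: [0.4821, 0.3141, 0.205]
tool_rot: [-0.141, 3.131, 0.005]
force: [0.6, 0.2, -0.2]
gripper_width: 0.0448
gripper_force: 0.0
```

Run:
```python
from chk import *
s=chk(2)
for c in ['scene','wrist']:
    p=read_camera(c);T=c2w(p,s);save(p,c+'7')
    for n in ['tray_mid','bar_grip','bar_tip','cup','sauce','spice','collar_mid']: find(p,T,n,2)
```

```text
t 31.5 tcp [0.4811 0.3136 0.2025] rho 0.11011444243882032 lat 0.3104 phi 114.7 yaw 185.17
F [ 0.48  0.49 -0.25] M [-0.012 -0.006 -0.   ] Frad -0.53 Ftan(+y tool) 0.45 tau_tcp -0.213 w 0.045
tray_mid 0.83 [0.484 0.313 0.006] [394. 291.]
tray_mid 0.49 [0.617 0.015 0.108] [253. 243.]
bar_grip 0.77 [0.355 0.059 0.018] [324. 223.]
bar_grip 0.75 [0.179 0.346 0.016] [447. 225.]
bar_tip 0.91 [0.571 0.322 0.024] [385. 311.]
bar_tip 0.89 [0.272 0.406 0.016] [460. 251.]
cup 0.74 [ 0.798 -0.078  0.   ] [172. 310.]
cup 0.16 [ 0.618  0.011 -0.001] [253. 279.]
sauce 0.67 [ 0.728  0.322 -0.002] [351. 371.]
sauce 0.36 [0.444 0.31  0.008] [400. 280.]
spice 0.76 [ 0.727 -0.269  0.002] [136. 260.]
collar_mid 0.67 [0.62  0.015 0.108] [252. 244.]
collar_mid 0.18 [ 0.728 -0.27   0.   ] [135. 261.]
tray_mid 0.69 [0.479 0.314 0.009] [275. 187.]
bar_grip 0.92 [0.466 0.311 0.02 ] [273. 175.]
bar_tip 0.8 [0.576 0.325 0.023] [277. 289.]
bar_tip 0.76 [0.366 0.169 0.014] [114.  42.]
cup 0.3 [0.576 0.325 0.022] [277. 289.]
```

View pics/scene7.png

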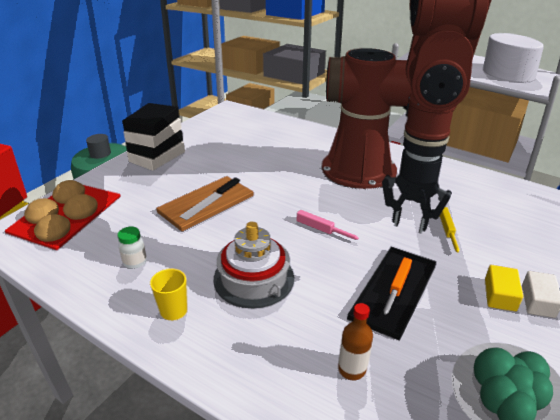

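The orange bar lies in the tray at (398,285). The press plate is down on the lid at (252,255). The bottle, jar and cup haven't moved, and the gripper is clear of everything. Handing in.

```bash
python3 -c "
from workcell import workorder
print(workorder.hand_in())"
```

```text
the job is handed in; nothing more can be done
None
```

The press is screwed down and the job is handed in: the collar turned about 119° clockwise over three bar insertions, until it took roughly 0.3 N m more than free running (estimates 0.25–0.5, so a little over 0.45 isn't excluded), and the orange bar is back in the black tray with the bottle, jar and cup where they were.

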